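Pack the pantry caddy in two layers

TASK

Pack the wooden caddy: stand the two small tins side by side in its long bay and the salt shaker in its short pocket, all upright on the caddy's floor. Only then, last of all, set the box of tea bags flat on top of both tins, centred over the bay and lined up with its length. The wide half-height tin, the spice jar and the tea glass do not belong in it: leave them standing where they are.

Things in the scene. Friction and masses are not known exactly. Their poses are not given: they have to be found in the camera images.
- caddy: open light wooden caddy fixed to the worktop, any yaw, left or right; 220 x 90 mm outside, walls 6 mm thick, 34 mm high, floor 6 mm thick. Origin: centre of underside; x along its length, z up. A cross wall 30 mm high parts the long bay (140 x 78 mm inside, centre at x = -34 mm) from the short pocket (62 x 78 mm inside, centre at x = +73 mm).
- tin_a: small round food tin, 57 mm diameter, 72 mm tall, 0.13 to 0.25 kg. Origin: centre of its underside, z up. One of two alike, interchangeable; starts standing upright on the worktop.
- tin_b: small round food tin, 57 mm diameter, 72 mm tall, 0.13 to 0.25 kg. Origin: centre of its underside, z up. One of two alike, interchangeable; starts standing upright on the worktop.
- shaker: glass salt shaker with a domed grey perforated top, 44 mm diameter up to 66 mm height, top 34 mm diameter, 90 mm tall in all, 0.07 to 0.14 kg. Origin: centre of its underside, z up. Starts upright.
- tea_box: cardboard box of tea bags, 66 mm along its x, 123 mm along its y, 75 mm tall, 0.1 to 0.2 kg. Origin: centre of its underside, z up. Starts upright on the worktop, left if the caddy is right, and the other way round, any yaw. A microwave and wall cabinets hang over the back of the worktop (beyond about x = 0.68 m, from about 0.4 m up): swing across near the robot and keep the wrist low.
- half_tin: look-alike, stays: wide low food tin, 75 mm diameter, 58 mm tall, loose. Origin: centre of its underside.
- spice_jar: look-alike, stays: glass spice jar with a flat screw cap, 46 mm diameter, 106 mm tall, loose. Origin: centre of its underside.
- tea_glass: bystander, stays: waisted empty tea glass, 62 mm diameter, 86 mm tall, loose. Origin: centre of its underside. It, the tins, the shaker and the jar stand in two files along world x, about 160 mm apart; within a file neighbours may be as little as 4 mm apart, so grip them with the fingers closing along world y.
Mind the look-alikes: they are no part of the job. Leave any turquoise look-alike of the tin_b alone. Leave any blue look-alike of the tin_a alone.

How it is judged:
By the outcome, as a careful person would: the job done as asked, in the order asked, and still so for the second after the job is handed in, with the robot touching nothing.
It also fails if it takes over 104 s, if anything falls off the work surface, if the arm or the gripper's body presses on something with over 40 N, if the wrist force passes 120 N, or if a joint passes its speed limit or range.

ROBOT

A 6-joint arm with a two-finger parallel gripper is mounted at the origin on a cart in front of the work surface, level with it; the furniture and walls round the work are solid. World frame = base frame: x ahead of the robot, y to its left, z up, the work surface at z = 0. Lengths are in m, angles in degrees, forces in N, time in s.
With the tool pointing down it reaches from about 0.275 to 0.825 m from the base axis. Payload 4.9 kg.
Tool frame: the origin (TCP) lies midway between the tips of the shut fingers; the grasp point (between the pads) lies 19 mm behind it; z points along the fingers, y is the line along which they close (so a half turn about z gives the same grasp; the last joint's range is limited). The gripper opens to 85 mm and grips with 20 to 120 N. Pads are 22 mm wide; open, the fingers measure 114 mm over their backs; the gripper's body (76 mm by 85 mm) begins 54 mm behind the grasp point. The pads swing forward as they close: fully open they stand 13 mm farther back than shut.
Start: joints at [65.764, 18.69, -11.035, 60.275, 0, 82.311], TCP at [0.157, 0.527, 0.231] pointing down, gripper open.
Joint ranges: [-152.03, 152.03], [-55.5, 102.48], [-74.3, 77.21], [-110.64, 120.58], [-84.22, 78.4], [-180, 180]. Speed limits (degrees/s): [147.25, 147.25, 180, 180, 180, 180].

INTERFACE

Orientations are given as [roll, pitch, yaw] about the fixed x, y, z axes, in that order (R = Rz(yaw) Ry(pitch) Rx(roll)).
In Python, from cell import env gives the robot as it stands. The module is installed in compiled form; this text tells all that it offers.
- The arm moves only by the tool play_rows, never from a script. Its argument "moves" is a list of rows, each a list of 3 entries, a list of its own where there are three numbers: the shift along the tool's x, y, z in m, then the turn, a rotation vector about the tool's x, y, z in degrees, then the finger opening in m, from 0 to 0.0854. A call has 1 to 8 rows; each row shifts and turns the commanded pose from where the row before left it, along the tool's axes as they then stand; what a row does not reach is not made up. A row lasts 1/12 s, in which the tool goes at most 41.7 mm and 7.16 degrees, less where a joint would pass 70% of its speed; a pose out of reach is approached as far as the arm can. A call with a gripper value outside its range is refused whole. The fingers move at their own pace and stop on an object; "grip_force" is the grip in N (left out, the last holds). Time passes only in rows, so rows that do not move let the fingers close. It gives the time, the measured TCP pose, the force, the opening and the grip force at its end, in the units of the state.
- env.get_obs(): the state, without advancing time (a new reading comes with each control period).
- env.snapshot(name): name is "side" or "top"; returns a dict with "pixels" (480x640x3 uint8, red, green, blue), "z_map" (480x640 float32, m along the optical axis (not along the pixel's ray), 0 where there is no reading), "mtx" (3x3 intrinsics, pixels), "k1" (the pictures are not rectified: a ray, as slopes to the right and down, at radius r is drawn at 1 + k1 r^2 times it, then the intrinsics apply), "R" (3x3) and "t" (3): a world point X has camera coordinates R X + t. Camera axes: x right, y down, z forward; pixel columns grow to the right and rows downward; lengths in m; the calibration is good to about 2 mm. A picture is of the moment at which its call begins.
- env.sign_off(): hands the job in; it is judged then, once.
Trained networks look in a picture, given as the dict that the camera call returned (one of the last four; its "shot" number tells which), for a name from the list of things; names that differ only in an ending like _2 or _b are one class to them, and where a whole thing is asked for, a point or a joint stands for the part that bears it (a point fixed in the world has none). Each returns a list of dicts, best first, with "confidence" (0 to 1); they miss things now and then, are a little off and sometimes report something else, mostly with a low value. They report only what shows in the picture. A call takes as long as a camera call. They do not tell look-alikes from the thing itself.
- env.spot_in(picture, name): "box" ([centre column, centre row, width, height] in pixels, round what is visible of it).
- env.outline_of(picture, name): "region" (480x640 bool, what is visible of it) and "box" ([centre column, centre row, width, height] in pixels, round what is visible of it).
The state is a dict: "t": time; "qpos": joint angles; "joint_vel": joint speeds; "joint_torque": joint torques, N m; "eef_pos": TCP position; "orientation": TCP orientation; "contact_force": force on the tool from outside, world axes, zero at the start; "ft_torque": the same for the moment, N m; "width": opening from 0.0 (shut) to 1.0 (fully open); "grip_force": force on a finger pad.
Only numpy, scipy, OpenCV 4.12 (cv2) and the standard library are available. Lean on these libraries where they do the work, as an engineer would, in place of code of your own. Each camera call takes 0.05 s, during which the arm holds its last target. There are 200 camera calls.

## Working session

There is one attempt and no reset: what is moved stays moved. The work goes in short steps, Python scripts to look and compute and a tool call to move; the robot and the scene stay as the last step left them, time stands still between calls to the robot, and variables do not carry over. Pictures are saved under pics/ and viewed, at most 14 in all, crops included, and the job is handed in when it is done.

Besides the shell and the picture viewer there is one more tool, called after "Request:" as name(argument=value, ...), one argument or row to a line, values as JSON. play_rows: Moves the arm, as the interface text tells. Its arguments: {"type":"object","properties":{"moves":{"type":"array","items":{"type":"array"}},"grip_force":{"type":"number"}},"required":["moves"]}

```bash
mkdir -p pics
cat > h.py <<'E'
import numpy as np, cv2
from cell import env
def pts(s):
    z=s['z_map'];K=s['mtx'];v,u=np.mgrid[0:480,0:640]
    d=np.stack([(u-K[0,2])/K[0,0],(v-K[1,2])/K[1,1]],-1);p=d.copy()
    for _ in range(8): p=d/(1+s['k1']*(p**2).sum(-1,keepdims=True))
    P=np.concatenate([p*z[...,None],z[...,None]],-1)
    W=(P-s['t'])@s['R']; W[z<=0]=np.nan; return W
def save(s,n,box=None,f=1):
    im=s['pixels'][...,::-1]
    if box: im=im[box[1]:box[3],box[0]:box[2]]
    cv2.imwrite('pics/'+n,cv2.resize(im,None,fx=f,fy=f))
E
python3 - <<'E'
from h import *
for n in ['top','side']:
    s=env.snapshot(n);save(s,n+'1.png');np.savez(n+'1.npz',**s);W=pts(s)
    print(n,s['k1'],s['mtx'][0,0],(-s['R'].T@s['t']).round(3))
    for k in ['caddy','tin_a','shaker','tea_box','half_tin','spice_jar','tea_glass']:
        for r in env.outline_of(s,k):
            m=r['region'];w=W[m];w=w[~np.isnan(w[:,0])]
            if len(w)==0: continue
            zt=np.percentile(w[:,2],95);q=w[w[:,2]>zt-.008]
            c=cv2.minAreaRect((q[:,:2]*1000).astype(np.float32))
            print(k,round(r['confidence'],2),np.round(r['box']).astype(int),'top',zt.round(3),[np.round(a,1) for a in c])
print({k:np.round(v,3) for k,v in env.get_obs().items()})
E
```

```text
top -0.07296624861651135 542.6450339429592 [ 0.312 -0.009  1.034]
caddy 0.59 [181 239  88 116] top 0.036 [array([506.1, 302.7]), array([222.1,  90.8]), np.float64(34.4)]
tin_a 0.94 [312 206  36  41] top 0.074 [array([594.2,  66.3]), array([56.2, 55.8]), np.float64(38.1)]
tin_a 0.74 [444 229  43  39] top 0.074 [array([ 579.4, -190.1]), array([56. , 56.2]), np.float64(7.1)]
tin_a 0.7 [440 300  36  37] top 0.074 [array([ 446.7, -196.5]), array([53.9, 55.3]), np.float64(67.8)]
shaker 0.7 [367 306  29  24] top 0.091 [array([422.3, -68.7]), array([30.3, 28.3]), np.float64(68.0)]
tea_box 0.88 [502 270  60  74] top 0.079 [array([ 523.1, -310.1]), array([ 63.5, 120.5]), np.float64(81.4)]
half_tin 0.89 [381 258  39  43] top 0.059 [array([512.2, -83.3]), array([73.9, 73.9]), np.float64(7.7)]
half_tin 0.57 [311 206  29  39] top 0.074 [array([594.2,  66.3]), array([56.2, 55.8]), np.float64(38.1)]
spice_jar 0.64 [392 214  34  40] top 0.109 [array([597.4, -86.7]), array([42.3, 43.9]), np.float64(44.2)]
spice_jar 0.16 [311 208  31  41] top 0.074 [array([593.4,  66.3]), array([55. , 54.4]), np.float6
[... 1309 characters left out ...]
57.2]), np.float64(85.0)]
tea_glass 0.28 [308 191  89  41] top 0.033 [array([543.4, 256. ]), array([224.2, 205.5]), np.float64(35.1)]
{'t': np.float64(0.8), 'qpos': array([ 6.5763e+01,  1.8688e+01, -1.1034e+01,  6.0276e+01,  2.0000e-03,
        8.2310e+01]), 'joint_vel': array([-0.031,  0.005,  0.029, -0.028,  0.057, -0.031]), 'joint_torque': array([ 1.0000e-03, -4.4327e+01,  2.6274e+01,  1.0000e-03, -0.0000e+00,
        0.0000e+00]), 'eef_pos': array([0.157, 0.527, 0.231]), 'orientation': array([ 1.79997e+02, -2.00000e-03,  1.63454e+02]), 'contact_force': array([ 0.267, -0.53 ,  0.057]), 'ft_torque': array([-0.087,  0.007,  0.011]), 'grip_force': np.float64(0.0), 'width': np.float64(1.001)}
```

View pics/side1.png

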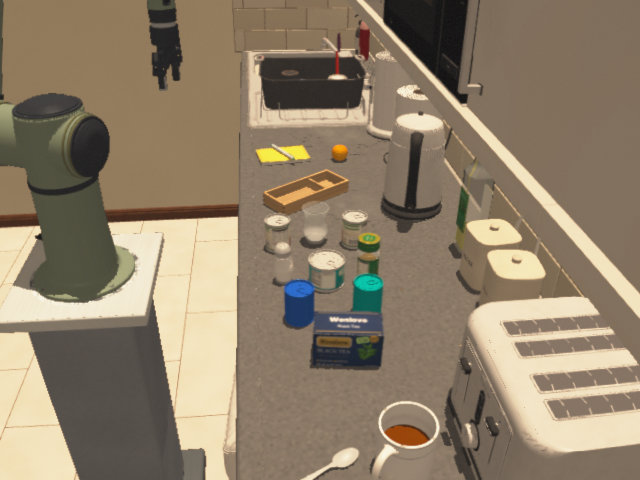

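Run:
```python
from h import *
s=dict(np.load('top1.npz'));save(s,'top_crop.png',(120,170,560,340),1.8)
```

```text
(no output)
```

View pics/top_crop.png

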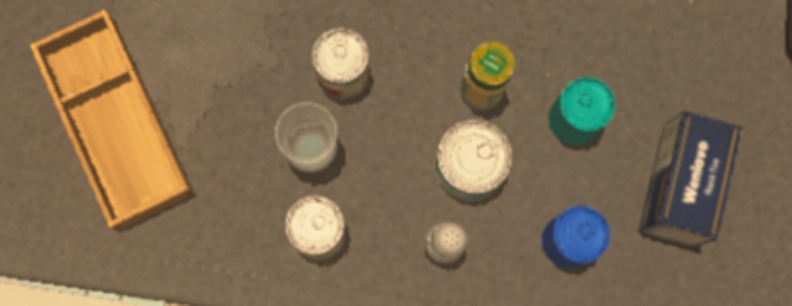

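Candidates for the two tins (side picture): white tins at (278,234) and (352,231). Against them stand the blue (300,305) and turquoise (367,293) look-alikes and the wide white half tin (326,270). The crop confirms the two white tins, in file with the glass, as the targets. The shaker is at (283,263), not the yellow/green-capped jar at (368,254). The caddy pocket points far-left.

```bash
cat >> h.py <<'E'
from scipy.spatial.transform import Rotation as Ro
def plan(*wps,step=.040,tstep=7.0):
    """waypoints (x,y,z,yaw) mm/deg tool down; prints rows in tool axes"""
    o=env.get_obs();p=np.array(o['eef_pos']);R=Ro.from_euler('xyz',o['orientation'],degrees=True)
    print('t',round(float(o['t']),2),'pos',(p*1000).round(1),'rpy',np.round(o['orientation'],1),'w',round(float(o['width']),3),'F',np.round(o['contact_force'],1),'g',round(float(o['grip_force']),1))
    for x,y,z,yaw in wps:
        g=np.array([x,y,z])/1000;G=Ro.from_euler('xyz',[180,0,yaw],degrees=True)
        rv=(R.inv()*G).as_rotvec(degrees=True)
        n=max(1,int(np.ceil(max(np.linalg.norm(g-p)/step,np.linalg.norm(rv)/tstep))))
        print('->',x,y,z,yaw,n,'rows; total turn',rv.round(1))
        for i in range(n):
            d=R.inv().apply((g-p)/(n-i)); print([d.round(3).tolist(),(rv/n).round(1).tolist()])
            p=p+R.apply(d.round(3));R=R*Ro.from_rotvec((rv/n).round(1),degrees=True)
E
python3 -c "
from h import *
plan((420,250,200,180),(597,65,130,180))"
```

```text
t 0.8 pos [156.6 527.3 231.3] rpy [180.   -0.  163.5] w 1.001 F [ 0.3 -0.5  0.1] g 0.0
-> 420 250 200 180 10 rows; total turn [  0.   -0.  -16.5]
[[-0.033, -0.019, 0.003], [0.0, -0.0, -1.7]]
[[-0.033, -0.02, 0.003], [0.0, -0.0, -1.7]]
[[-0.032, -0.021, 0.003], [0.0, -0.0, -1.7]]
[[-0.031, -0.022, 0.003], [0.0, -0.0, -1.7]]
[[-0.031, -0.023, 0.003], [0.0, -0.0, -1.7]]
[[-0.03, -0.024, 0.003], [0.0, -0.0, -1.7]]
[[-0.029, -0.025, 0.003], [0.0, -0.0, -1.7]]
[[-0.028, -0.025, 0.003], [0.0, -0.0, -1.7]]
[[-0.028, -0.026, 0.004], [0.0, -0.0, -1.7]]
[[-0.027, -0.027, 0.003], [0.0, -0.0, -1.7]]
-> 597 65 130 180 7 rows; total turn [ 0.  -0.   0.5]
[[-0.025, -0.027, 0.01], [0.0, -0.0, 0.1]]
[[-0.025, -0.027, 0.01], [0.0, -0.0, 0.1]]
[[-0.025, -0.026, 0.01], [0.0, -0.0, 0.1]]
[[-0.025, -0.027, 0.01], [0.0, -0.0, 0.1]]
[[-0.025, -0.026, 0.01], [0.0, -0.0, 0.1]]
[[-0.026, -0.026, 0.01], [0.0, -0.0, 0.1]]
[[-0.025, -0.027, 0.01], [0.0, -0.0, 0.1]]
```

Request:
play_rows(
  moves=[
    [[-0.033,-0.019,0.003],[0,0,-1.7],0.085],
    [[-0.033,-0.02,0.003],[0,0,-1.7],0.085],
    [[-0.032,-0.021,0.003],[0,0,-1.7],0.085],
    [[-0.031,-0.022,0.003],[0,0,-1.7],0.085],
    [[-0.031,-0.023,0.003],[0,0,-1.7],0.085],
    [[-0.03,-0.024,0.003],[0,0,-1.7],0.085],
    [[-0.029,-0.025,0.003],[0,0,-1.7],0.085],
    [[-0.028,-0.025,0.003],[0,0,-1.7],0.085],
  ],
  grip_force=40,
)

```text
t: 1.47
eef_pos: [0.3681, 0.3037, 0.2074]
orientation: [180.0, 0.0, 177.1]
contact_force: [0.5, 0.6, 0.2]
width: 1.0
grip_force: 0.0
```

Request:
play_rows(
  moves=[
    [[-0.028,-0.026,0.004],[0,0,-1.7],0.085],
    [[-0.027,-0.027,0.003],[0,0,-1.2],0.085],
    [[-0.025,-0.027,0.01],[0,0,0],0.085],
    [[-0.025,-0.027,0.01],[0,0,0],0.085],
    [[-0.025,-0.026,0.01],[0,0,0],0.085],
    [[-0.025,-0.027,0.01],[0,0,0],0.085],
    [[-0.025,-0.026,0.01],[0,0,0],0.085],
    [[-0.025,-0.026,0.01],[0,0,0],0.085],
  ],
)

```text
t: 2.13
eef_pos: [0.571, 0.0895, 0.1399]
orientation: [180.0, 0.0, 179.9]
contact_force: [0.7, 0.5, -0.7]
width: 0.991
grip_force: 0.0
```

Request:
play_rows(
  moves=[
    [[-0.025,-0.026,0.01],[0,0,0],0.085],
    [[0,0,0],[0,0,0],0.085],
  ],
)

```text
t: 2.3
eef_pos: [0.5985, 0.0601, 0.1282]
orientation: [-179.9, 0.1, 179.6]
contact_force: [-0.9, 0.7, 1.4]
width: 0.999
grip_force: 0.0
```

Run:
```python
from h import *
plan((597,65,130,180))
for n in ['top','side']:
    s=env.snapshot(n);W=pts(s);np.savez(n+'2.npz',**s)
    save(s,n+'2.png',(250,140,400,260) if n=='top' else (290,130,440,270),4)
    p=env.get_obs()['eef_pos']
    near=(abs(W[...,0]-p[0])<.04)&(abs(W[...,1]-p[1])<.08)
    for a,b in [(.12,.135),(.135,.15),(.15,.165),(.165,.18)]:
        for sg in (1,-1):
            m=near&(W[...,2]>a)&(W[...,2]<b)&((W[...,1]-p[1])*sg>0)
            q=W[m]
            if len(q)>5: print(n,a,sg,len(q),'x',np.percentile(q[:,0],[3,50,97]).round(4),'y',np.percentile(q[:,1],[3,50,97]).round(4))
```

```text
t 2.3 pos [598.5  60.1 128.2] rpy [-1.799e+02  1.000e-01  1.796e+02] w 0.999 F [-0.9  0.7  1.4] g 0.0
-> 597 65 130 180 1 rows; total turn [-0.1  0.1 -0.4]
[[0.002, 0.005, -0.002], [-0.1, 0.1, -0.4]]
top 0.15 -1 21 x [0.5838 0.5849 0.5891] y [0.0048 0.0117 0.0169]
top 0.165 -1 16 x [0.5838 0.5842 0.5877] y [0.0041 0.0129 0.0171]
side 0.135 1 18 x [0.5895 0.595  0.5996] y [0.0988 0.1044 0.1092]
side 0.135 -1 26 x [0.5881 0.5963 0.6067] y [0.0051 0.0124 0.0169]
side 0.15 1 26 x [0.5879 0.5909 0.5966] y [0.1006 0.1037 0.1084]
side 0.15 -1 57 x [0.5878 0.596  0.6063] y [0.0019 0.0076 0.0164]
side 0.165 1 19 x [0.587  0.5892 0.5921] y [0.1007 0.1038 0.1117]
side 0.165 -1 55 x [0.5882 0.5956 0.6068] y [0.0017 0.0074 0.0152]
```

Request:
play_rows(
  moves=[
    [[-0.001,0.004,0.026],[0,0,-0.3],0.085],
    [[0,0,0.034],[0,0,0],0.085],
    [[0,0,0.034],[0,0,0],0.085],
    [[0,0,0],[0,0,0],0.085],
  ],
)

```text
t: 2.73
eef_pos: [0.59, 0.0705, 0.031]
orientation: [180.0, -0.6, -179.6]
contact_force: [-2.1, -0.4, -1.0]
width: 0.995
grip_force: 0.0
```

```bash
python3 -c "
from h import *
plan((600,64,34,180))"
```

```text
t 2.73 pos [590.   70.5  31. ] rpy [ 180.    -0.6 -179.6] w 0.995 F [-2.1 -0.4 -1. ] g 0.0
-> 600 64 34 180 1 rows; total turn [ 0.  -0.6  0.4]
[[-0.01, -0.007, -0.003], [0.0, -0.6, 0.4]]
```

Request:
play_rows(
  moves=[
    [[0,0,0],[0,0,0],0.085],
    [[0,0,0],[0,0,0],0.085],
  ],
)

```text
t: 2.9
eef_pos: [0.5965, 0.0699, 0.0381]
orientation: [180.0, 0.1, -179.7]
contact_force: [0.8, -0.0, 0.6]
width: 1.001
grip_force: 0.0
```

Request:
play_rows(
  moves=[
    [[0,0,0],[0,0,0],0.085],
  ],
)

```text
t: 2.98
eef_pos: [0.5976, 0.0696, 0.0389]
orientation: [180.0, 0.2, -179.7]
contact_force: [-0.1, 0.4, 0.5]
width: 0.992
grip_force: 0.0
```

Request:
play_rows(
  moves=[
    [[-0.002,-0.006,0.005],[0,0,-0.3],0.085],
    [[0,0,0],[0,0,0],0.085],
    [[0,0,0],[0,0,0],0.085],
    [[0,0,0],[0,0,0],0.05],
    [[0,0,0],[0,0,0],0.05],
    [[0,0,0],[0,0,0],0.05],
    [[0,0,0],[0,0,0],0.05],
    [[0,0,0],[0,0,0],0.05],
  ],
)

```text
t: 3.65
eef_pos: [0.5982, 0.0632, 0.0317]
orientation: [180.0, 0.0, -179.4]
contact_force: [-0.4, 0.4, 4.7]
width: 0.661
grip_force: 42.8
```

Run:
```python
from h import *
# caddy geometry from both views
for n in ['top','side']:
    s=dict(np.load(n+'1.npz'));W=pts(s)
    m=(W[...,2]>.022)&(W[...,2]<.045)&(W[...,0]>.38)&(W[...,0]<.64)&(W[...,1]>.2)&(W[...,1]<.4)
    q=(W[m][:,:2]*1000).astype(np.float32);print(n,len(q),cv2.minAreaRect(q))
# plan: bay centre
C=np.array([512.,300.4]);a=np.radians(34.1);u=np.array([np.cos(a),np.sin(a)])
for k,x in dict(t1=-3,t2=-65,bay=-34,pocket=73).items(): print(k,(C+x*u).round(1))
plan((600,64,110,180),(*(C-3*u+[-40,-60]),150,200),(*(C-3*u),120,214.1))
```

```text
top 1464 ((506.286376953125, 303.4147644042969), (224.15872192382812, 91.82097625732422), 34.419151306152344)
side 881 ((512.32666015625, 300.2884521484375), (224.6852264404297, 99.28308868408203), 34.341583251953125)
t1 [509.5 298.7]
t2 [458.2 264. ]
bay [483.8 281.3]
pocket [572.4 341.3]
t 3.65 pos [598.2  63.2  31.7] rpy [ 180.     0.  -179.4] w 0.661 F [-0.4  0.4  4.7] g 42.8
-> 600 64 110 180 2 rows; total turn [0.  0.  0.6]
[[-0.001, 0.0, -0.039], [0.0, 0.0, 0.3]]
[[-0.001, 0.001, -0.039], [0.0, 0.0, 0.3]]
-> 469.5158189961325 238.71808301631023 150 200 6 rows; total turn [  0.   0. -20.]
[[0.022, 0.029, -0.007], [0.0, 0.0, -3.3]]
[[0.02, 0.03, -0.007], [0.0, 0.0, -3.3]]
[[0.018, 0.031, -0.007], [0.0, 0.0, -3.3]]
[[0.017, 0.033, -0.006], [0.0, 0.0, -3.3]]
[[0.014, 0.033, -0.007], [0.0, 0.0, -3.3]]
[[0.013, 0.034, -0.006], [0.0, 0.0, -3.3]]
-> 509.5158189961325 298.71808301631023 120 214.1 3 rows; total turn [ -0.    0.  -14.3]
[[-0.019, 0.014, 0.01], [-0.0, 0.0, -4.8]]
[[-0.021, 0.013, 0.01], [-0.0, 0.0, -4.8]]
[[-0.021, 0.011, 0.01], [-0.0, 0.0, -4.8]]
```

Request:
play_rows(
  moves=[
    [[0,0,-0.02],[0,0,0],0.05],
    [[0,0,-0.035],[0,0,0],0.05],
    [[0,0,-0.04],[0,0,0],0.05],
    [[0.022,0.029,-0.003],[0,0,-3.3],0.05],
    [[0.02,0.03,-0.003],[0,0,-3.3],0.05],
    [[0.018,0.031,0],[0,0,-3.3],0.05],
    [[0.017,0.033,0],[0,0,-3.3],0.05],
    [[0.014,0.033,0],[0,0,-3.3],0.05],
  ],
)

```text
t: 4.32
eef_pos: [0.486, 0.208, 0.1319]
orientation: [-180.0, -0.1, -162.8]
contact_force: [0.6, 0.5, -1.3]
width: 0.66
grip_force: 43.1
```

Request:
play_rows(
  moves=[
    [[0.013,0.034,0],[0,0,-3.3],0.05],
    [[-0.019,0.014,0.005],[0,0,-4.8],0.05],
    [[-0.021,0.013,0.005],[0,0,-4.8],0.05],
    [[-0.021,0.011,0.005],[0,0,-4.8],0.05],
    [[0,0,0],[0,0,0],0.05],
    [[0,0,0],[0,0,0],0.05],
    [[0,0,0],[0,0,0],0.05],
    [[0,0,0],[0,0,0],0.05],
  ],
)

```text
t: 4.98
eef_pos: [0.5037, 0.2954, 0.117]
orientation: [180.0, -0.1, -145.3]
contact_force: [-0.9, -0.3, -1.0]
width: 0.661
grip_force: 43.1
```

```bash
cat >> h.py <<'E'
def around(s,p,W,zlo,zhi,r=.06):
    """robust circle fit / extents of surface near p between heights"""
    m=(np.hypot(W[...,0]-p[0],W[...,1]-p[1])<r)&(W[...,2]>zlo)&(W[...,2]<zhi)
    return W[m]
E
python3 - <<'E'
from h import *
plan((509.5,298.7,120,214.3))
for n in ['top','side']:
    s=env.snapshot(n)
    save(s,n+'3.png',(130,160,280,300) if n=='top' else (240,120,400,240),4)
E
```

```text
t 4.98 pos [503.7 295.4 117. ] rpy [ 1.800e+02 -1.000e-01 -1.453e+02] w 0.661 F [-0.9 -0.3 -1. ] g 43.1
-> 509.5 298.7 120 214.3 1 rows; total turn [ 0.  -0.1  0.4]
[[-0.007, -0.001, -0.003], [0.0, -0.1, 0.4]]
```

View pics/side3.png

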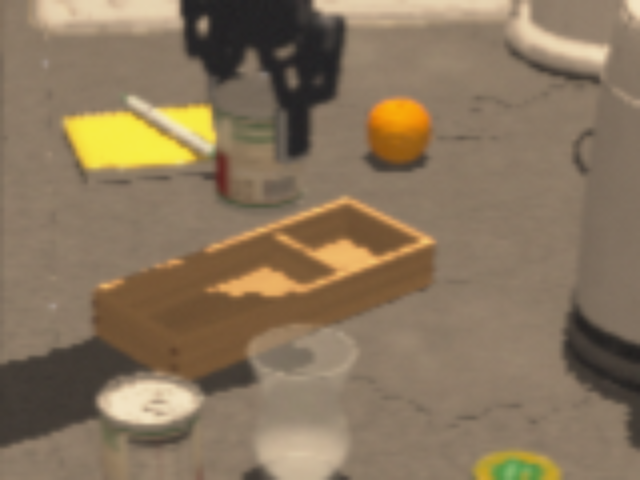

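Request:
play_rows(
  moves=[
    [[-0.008,0,0],[0,0,0.4],0.05],
    [[0,0,0.025],[0,0,0],0.05],
    [[0,0,0.03],[0,0,0],0.05],
    [[0,0,0.015],[0,0,0],0.05],
    [[0,0,0],[0,0,0],0.05],
    [[0,0,0],[0,0,0],0.05],
    [[0,0,0],[0,0,0],0.05],
    [[0,0,0],[0,0,0],0.05],
  ],
)

```text
t: 5.75
eef_pos: [0.5126, 0.3014, 0.049]
orientation: [-180.0, 0.2, -145.7]
contact_force: [-0.1, -0.1, -0.5]
width: 0.66
grip_force: 43.1
```

Request:
play_rows(
  moves=[
    [[0.003,0,0.004],[0,0,0],0.05],
    [[0,0,0.004],[0,0,0],0.05],
    [[0,0,0.002],[0,0,0],0.05],
    [[0,0,0.001],[0,0,0],0.05],
    [[0,0,0],[0,0,0],0.05],
    [[0,0,0],[0,0,0],0.05],
  ],
)

```text
t: 6.25
eef_pos: [0.5085, 0.2991, 0.0377]
orientation: [-180.0, 0.0, -145.6]
contact_force: [-4.3, -2.4, 10.8]
width: 0.661
grip_force: 44.3
```

Request:
play_rows(
  moves=[
    [[0,0,0],[0,0,0],0.085],
    [[0,0,0],[0,0,0],0.085],
    [[0,0,0],[0,0,0],0.085],
    [[0,0,-0.01],[0,0,0],0.085],
    [[0,0,-0.04],[0,0,0],0.085],
    [[0,0,-0.04],[0,0,0],0.085],
    [[0,0,0],[0,0,0],0.085],
  ],
)

```text
t: 6.83
eef_pos: [0.5131, 0.3012, 0.1344]
orientation: [-179.9, 0.7, -145.6]
contact_force: [2.0, 1.1, 0.5]
width: 0.996
grip_force: 0.0
```

Run:
```python
from h import *
plan((450,150,135,200),(424,64,125,180))
s=env.snapshot('side')
W=pts(s)
for r in env.outline_of(s,'tin_a'):
    w=W[r['region']];w=w[~np.isnan(w[:,0])];zt=np.percentile(w[:,2],95);q=w[w[:,2]>zt-.006]
    print(round(r['confidence'],2),np.round(r['box']),zt.round(3),cv2.minEnclosingCircle((q[:,:2]*1000).astype(np.float32)),np.median(q[:,:2],0))
```

```text
t 6.83 pos [513.1 301.2 134.4] rpy [-179.9    0.7 -145.6] w 0.996 F [2.  1.1 0.5] g 0.0
-> 450 150 135 200 5 rows; total turn [-0.   0.7 14.4]
[[0.027, -0.018, -0.0], [-0.0, 0.1, 2.9]]
[[0.027, -0.019, -0.0], [-0.0, 0.1, 2.9]]
[[0.026, -0.021, -0.001], [-0.0, 0.1, 2.9]]
[[0.024, -0.022, -0.0], [-0.0, 0.1, 2.9]]
[[0.023, -0.022, -0.001], [-0.0, 0.1, 2.9]]
-> 424 64 125 180 3 rows; total turn [ 0.   0.2 19.9]
[[0.018, -0.024, 0.003], [0.0, 0.1, 6.6]]
[[0.015, -0.026, 0.004], [0.0, 0.1, 6.6]]
[[0.012, -0.028, 0.003], [0.0, 0.1, 6.6]]
0.92 [307. 183.  18.  28.] 0.077 ((512.0718994140625, 297.10845947265625), 32.76731872558594) [0.5114195  0.29610341]
0.8 [300. 303.  32.  50.] 0.071 ((452.3316345214844, -198.82363891601562), 30.169416427612305) [ 0.45275417 -0.19933605]
0.73 [367. 295.  32.  40.] 0.071 ((580.4326171875, -226.0214385986328), 63.8244514465332) [ 0.58360756 -0.19306212]
0.7 [278. 233.  26.  42.] 0.071 ((422.80902099609375, 12.734504699707031), 85.60906219482422) [0.42463865 0.06479903]
```

Request:
play_rows(
  moves=[
    [[0.027,-0.018,0],[0,0,2.9],0.085],
    [[0.027,-0.019,0],[0,0,2.9],0.085],
    [[0.026,-0.021,0],[0,0,2.9],0.085],
    [[0.024,-0.022,0],[0,0,2.9],0.085],
    [[0.023,-0.022,0],[0,0,2.9],0.085],
    [[0.018,-0.024,0.003],[0,0,6.6],0.085],
    [[0.015,-0.026,0.004],[0,0,6.6],0.085],
    [[0.012,-0.028,0.003],[0,0,6.6],0.085],
  ],
)

```text
t: 7.6
eef_pos: [0.4179, 0.0608, 0.1153]
orientation: [-180.0, -0.1, 179.8]
contact_force: [1.1, -0.9, 0.5]
width: 0.999
grip_force: 0.0
```

Request:
play_rows(
  moves=[
    [[0,0,0],[0,0,0],0.085],
    [[0,0,0],[0,0,0],0.085],
    [[0,0,0],[0,0,0],0.085],
    [[0,0,0],[0,0,0],0.085],
  ],
)

```text
t: 7.93
eef_pos: [0.4198, 0.0626, 0.1161]
orientation: [180.0, -0.0, -179.8]
contact_force: [-0.0, -0.3, 0.6]
width: 0.999
grip_force: 0.0
```

Request:
play_rows(
  moves=[
    [[-0.005,0.002,0.015],[0,0,0],0.085],
    [[0,0,0.035],[0,0,0],0.085],
    [[0,0,0.034],[0,0,0],0.085],
    [[0,0,0],[0,0,0],0.085],
    [[0,0,0],[0,0,0],0.085],
    [[0,0,0],[0,0,0],0.05],
    [[0,0,0],[0,0,0],0.05],
    [[0,0,0],[0,0,0],0.05],
  ],
)

```text
t: 8.6
eef_pos: [0.4264, 0.0643, 0.0343]
orientation: [180.0, 0.2, -179.9]
contact_force: [0.3, 1.1, 2.8]
width: 0.662
grip_force: 41.9
```

Request:
play_rows(
  moves=[
    [[0,0,0],[0,0,0],0.05],
    [[0,0,0],[0,0,0],0.05],
    [[0,0,0],[0,0,0],0.05],
  ],
)

```text
t: 8.85
eef_pos: [0.4264, 0.0643, 0.0342]
orientation: [179.9, 0.2, -179.9]
contact_force: [-0.9, 0.8, 5.9]
width: 0.662
grip_force: 42.2
```

Run:
```python
from h import *
C=np.array([512.3,300.3]);a=np.radians(34.3);u=np.array([np.cos(a),np.sin(a)]);t2=C-66*u;print(t2)
plan((424,64,125,180),(*t2,125,214.3))
```

```text
[457.77751256 263.10728077]
t 8.85 pos [426.4  64.3  34.2] rpy [ 179.9    0.2 -179.9] w 0.662 F [-0.9  0.8  5.9] g 42.2
-> 424 64 125 180 3 rows; total turn [0.1 0.2 0.1]
[[0.001, -0.0, -0.03], [0.0, 0.1, 0.0]]
[[0.001, -0.0, -0.03], [0.0, 0.1, 0.0]]
[[0.0, -0.0, -0.031], [0.0, 0.1, 0.0]]
-> 457.7775125632795 263.10728077012027 125 214.3 6 rows; total turn [  0.1  -0.1 -34.2]
[[-0.006, 0.033, 0.0], [0.0, -0.0, -5.7]]
[[-0.009, 0.032, 0.0], [0.0, -0.0, -5.7]]
[[-0.012, 0.032, 0.0], [0.0, -0.0, -5.7]]
[[-0.015, 0.03, 0.0], [0.0, -0.0, -5.7]]
[[-0.018, 0.028, 0.0], [0.0, -0.0, -5.7]]
[[-0.021, 0.027, 0.0], [0.0, -0.0, -5.7]]
```

Request:
play_rows(
  moves=[
    [[0,0,-0.02],[0,0,0],0.05],
    [[0,0,-0.035],[0,0,0],0.05],
    [[0,0,-0.04],[0,0,0],0.05],
    [[-0.006,0.033,0],[0,0,-5.7],0.05],
    [[-0.009,0.032,0],[0,0,-5.7],0.05],
    [[-0.012,0.032,0],[0,0,-5.7],0.05],
    [[-0.015,0.03,0],[0,0,-5.7],0.05],
    [[-0.018,0.028,0],[0,0,-5.7],0.05],
  ],
)

```text
t: 9.52
eef_pos: [0.4533, 0.2309, 0.1288]
orientation: [-180.0, 0.1, -151.2]
contact_force: [-0.1, -0.1, -3.0]
width: 0.662
grip_force: 44.0
```

Request:
play_rows(
  moves=[
    [[-0.021,0.027,0],[0,0,-5.7],0.05],
    [[0,0,0],[0,0,0],0.05],
    [[0,0,0],[0,0,0],0.05],
    [[0,0,0],[0,0,0],0.05],
    [[0,0,0],[0,0,0],0.05],
    [[0,0,0],[0,0,0],0.05],
  ],
)

```text
t: 10.02
eef_pos: [0.4583, 0.2618, 0.1275]
orientation: [-180.0, -0.0, -145.9]
contact_force: [0.7, -0.1, -1.4]
width: 0.659
grip_force: 44.0
```

Run:
```python
from h import *
plan((457.8,263.1,125,214.3))
s=env.snapshot('side');save(s,'side4.png',(240,100,400,220),4)
```

```text
t 10.02 pos [458.3 261.8 127.5] rpy [-180.    -0.  -145.9] w 0.659 F [ 0.7 -0.1 -1.4] g 44.0
-> 457.8 263.1 125 214.3 1 rows; total turn [-0.  -0.  -0.2]
[[-0.0, 0.001, 0.003], [-0.0, -0.0, -0.2]]
```

View pics/side4.png

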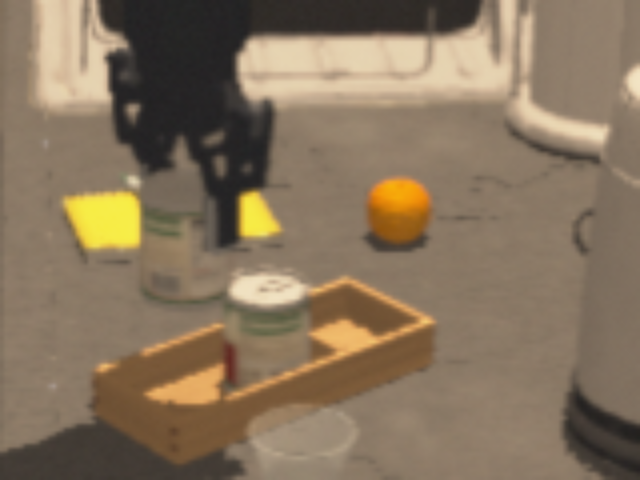

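Request:
play_rows(
  moves=[
    [[0,0.001,0.02],[0,0,0],0.05],
    [[0,0,0.03],[0,0,0],0.05],
    [[0,0,0.022],[0,0,0],0.05],
    [[0,0,0.005],[0,0,0],0.05],
    [[0,0,0],[0,0,0],0.05],
    [[0,0,0],[0,0,0],0.05],
    [[0,0,0],[0,0,0],0.05],
    [[0,0,0],[0,0,0],0.05],
  ],
)

```text
t: 10.73
eef_pos: [0.4592, 0.2642, 0.0518]
orientation: [-180.0, 0.2, -145.8]
contact_force: [0.5, 1.0, -2.5]
width: 0.662
grip_force: 44.0
```

Request:
play_rows(
  moves=[
    [[0.002,0,0.005],[0,0,0],0.05],
    [[0,0,0.004],[0,0,0],0.05],
    [[0,0,0.003],[0,0,0],0.05],
    [[0,0,0],[0,0,0],0.05],
    [[0,0,0],[0,0,0],0.05],
    [[0,0,0],[0,0,0],0.05],
  ],
)

```text
t: 11.23
eef_pos: [0.4565, 0.2625, 0.0401]
orientation: [-179.9, 0.1, -145.8]
contact_force: [-5.8, -2.4, 16.3]
width: 0.662
grip_force: 45.9
```

Request:
play_rows(
  moves=[
    [[0,0,0],[0,0,0],0.085],
    [[0,0,0],[0,0,0],0.085],
    [[0,0,0],[0,0,0],0.085],
    [[0,0,-0.01],[0,0,0],0.085],
    [[0,0,-0.04],[0,0,0],0.085],
    [[0,0,-0.04],[0,0,0],0.085],
    [[0,0,0],[0,0,0],0.085],
  ],
)

```text
t: 11.82
eef_pos: [0.4605, 0.2645, 0.1355]
orientation: [-179.9, 0.6, -145.7]
contact_force: [1.6, 1.3, -0.5]
width: 0.993
grip_force: 0.0
```

Run:
```python
from h import *
plan((428,-71,135,180))
```

```text
t 11.82 pos [460.5 264.5 135.5] rpy [-179.9    0.6 -145.7] w 0.993 F [ 1.6  1.3 -0.5] g 0.0
-> 428 -71 135 180 9 rows; total turn [ 0.1  0.6 34.3]
[[0.024, -0.029, -0.0], [0.0, 0.1, 3.8]]
[[0.022, -0.03, -0.0], [0.0, 0.1, 3.8]]
[[0.02, -0.032, -0.0], [0.0, 0.1, 3.8]]
[[0.018, -0.033, -0.0], [0.0, 0.1, 3.8]]
[[0.016, -0.034, -0.0], [0.0, 0.1, 3.8]]
[[0.013, -0.035, -0.0], [0.0, 0.1, 3.8]]
[[0.011, -0.036, -0.0], [0.0, 0.1, 3.8]]
[[0.008, -0.036, -0.0], [0.0, 0.1, 3.8]]
[[0.006, -0.037, -0.0], [0.0, 0.1, 3.8]]
```

Request:
play_rows(
  moves=[
    [[0.024,-0.029,0],[0,0,3.8],0.085],
    [[0.022,-0.03,0],[0,0,3.8],0.085],
    [[0.02,-0.032,0],[0,0,3.8],0.085],
    [[0.018,-0.033,0],[0,0,3.8],0.085],
    [[0.016,-0.034,0],[0,0,3.8],0.085],
    [[0.013,-0.035,0],[0,0,3.8],0.085],
    [[0.011,-0.036,0],[0,0,3.8],0.085],
    [[0.008,-0.036,0],[0,0,3.8],0.085],
  ],
)

```text
t: 12.48
eef_pos: [0.4273, -0.0373, 0.1289]
orientation: [-180.0, 0.0, -176.3]
contact_force: [0.7, -0.4, -0.7]
width: 0.996
grip_force: 0.0
```

Request:
play_rows(
  moves=[
    [[0.006,-0.037,0],[0,0,3.8],0.085],
    [[0,0,0],[0,0,0],0.085],
    [[0,0,0],[0,0,0],0.085],
    [[0,0,0],[0,0,0],0.085],
    [[0,0,0],[0,0,0],0.085],
  ],
)

```text
t: 12.9
eef_pos: [0.424, -0.0718, 0.1284]
orientation: [180.0, -0.0, -179.8]
contact_force: [-1.2, 0.2, -0.2]
width: 0.995
grip_force: 0.0
```

Run:
```python
from h import *
plan((428,-71,35,180))
s=env.snapshot('side');save(s,'side5.png',(230,140,430,290),4)
W=pts(s)
for k in ['tin_a','shaker']:
  for r in env.outline_of(s,k):
    w=W[r['region']];w=w[~np.isnan(w[:,0])];zt=np.percentile(w[:,2],95);q=w[w[:,2]>zt-.006]
    print(k,round(r['confidence'],2),np.round(r['box']),zt.round(3),cv2.minEnclosingCircle((q[:,:2]*1000).astype(np.float32)),np.median(q[:,:2],0))
```

```text
t 12.9 pos [424.  -71.8 128.4] rpy [ 180.    -0.  -179.8] w 0.995 F [-1.2  0.2 -0.2] g 0.0
-> 428 -71 35 180 3 rows; total turn [ 0.  -0.   0.2]
[[-0.001, 0.0, 0.031], [0.0, -0.0, 0.1]]
[[-0.001, 0.0, 0.031], [0.0, -0.0, 0.1]]
[[-0.002, 0.001, 0.031], [0.0, -0.0, 0.1]]
tin_a 0.69 [295. 187.  10.  27.] 0.08 ((461.91839599609375, 84.84871673583984), 190.34515380859375) [0.47325655 0.24954411]
tin_a 0.69 [305. 183.  19.  30.] 0.077 ((510.2882995605469, 295.67706298828125), 31.3719482421875) [0.51285717 0.29325874]
tin_a 0.66 [300. 305.  36.  50.] 0.071 ((459.4439392089844, -232.36355590820312), 64.33334350585938) [ 0.45355138 -0.20119786]
tin_a 0.55 [367. 292.  33.  39.] 0.071 ((573.8125, -224.53890991210938), 66.24617767333984) [ 0.58373002 -0.1936208 ]
shaker 0.65 [282. 263.  19.  42.] 0.087 ((427.1399230957031, -72.5970687866211), 15.258320808410645) [ 0.42835894 -0.07463554]
```

View pics/side5.png

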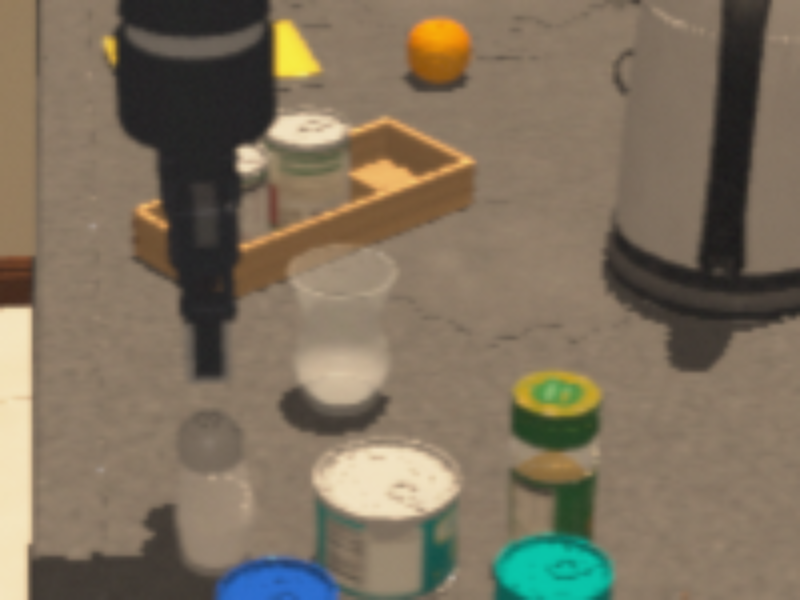

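Request:
play_rows(
  moves=[
    [[-0.003,0,0.03],[0,0,0],0.085],
    [[0,0,0.035],[0,0,0],0.085],
    [[0,0,0.032],[0,0,0],0.085],
    [[0,0,0],[0,0,0],0.085],
    [[0,0,0],[0,0,0],0.085],
    [[0,0,0],[0,0,0],0.035],
    [[0,0,0],[0,0,0],0.035],
    [[0,0,0],[0,0,0],0.035],
  ],
  grip_force=30,
)

```text
t: 13.72
eef_pos: [0.4287, -0.0732, 0.033]
orientation: [-179.9, 0.2, -179.9]
contact_force: [-0.4, 0.6, 0.5]
width: 0.597
grip_force: 0.7
```

Request:
play_rows(
  moves=[
    [[0,0,0],[0,0,0],0.035],
    [[0,0,0],[0,0,0],0.035],
    [[0,0,0],[0,0,0],0.035],
    [[0,0,0],[0,0,0],0.035],
  ],
)

```text
t: 14.05
eef_pos: [0.4285, -0.073, 0.033]
orientation: [-180.0, 0.2, -179.9]
contact_force: [-1.5, 1.3, 9.5]
width: 0.447
grip_force: 29.3
```

Run:
```python
from h import *
C=np.array([512.3,300.3]);a=np.radians(34.3);u=np.array([np.cos(a),np.sin(a)]);P=C+73*u;print(P)
plan((424,-71,130,180),(430,100,150,190),(*P,150,214.3))
```

```text
[572.6051755  341.43740157]
t 14.05 pos [428.5 -73.   33. ] rpy [-180.     0.2 -179.9] w 0.447 F [-1.5  1.3  9.5] g 29.3
-> 424 -71 130 180 3 rows; total turn [-0.   0.2  0.1]
[[0.001, 0.001, -0.032], [-0.0, 0.1, 0.0]]
[[0.002, 0.0, -0.033], [-0.0, 0.1, 0.0]]
[[0.001, 0.001, -0.032], [-0.0, 0.1, 0.0]]
-> 430 100 150 190 5 rows; total turn [ 0.  -0.1 -9.9]
[[-0.001, 0.034, -0.004], [0.0, -0.0, -2.0]]
[[-0.002, 0.034, -0.004], [0.0, -0.0, -2.0]]
[[-0.004, 0.034, -0.004], [0.0, -0.0, -2.0]]
[[-0.005, 0.034, -0.004], [0.0, -0.0, -2.0]]
[[-0.006, 0.034, -0.004], [0.0, -0.0, -2.0]]
-> 572.6051754981908 341.4374015724427 150 214.3 8 rows; total turn [  0.   -0.1 -24.2]
[[-0.023, 0.027, -0.0], [0.0, -0.0, -3.0]]
[[-0.024, 0.025, -0.0], [0.0, -0.0, -3.0]]
[[-0.025, 0.024, -0.0], [0.0, -0.0, -3.0]]
[[-0.027, 0.023, -0.0], [0.0, -0.0, -3.0]]
[[-0.028, 0.021, -0.0], [0.0, -0.0, -3.0]]
[[-0.029, 0.02, -0.0], [0.0, -0.0, -3.0]]
[[-0.03, 0.018, -0.0], [0.0, -0.0, -3.0]]
[[-0.03, 0.017, -0.0], [0.0, -0.0, -3.0]]
```

Run:
```python
from h import *
s=env.snapshot('side');save(s,'side6.png',(240,190,340,290),6)
```

```text
(no output)
```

View pics/side6.png

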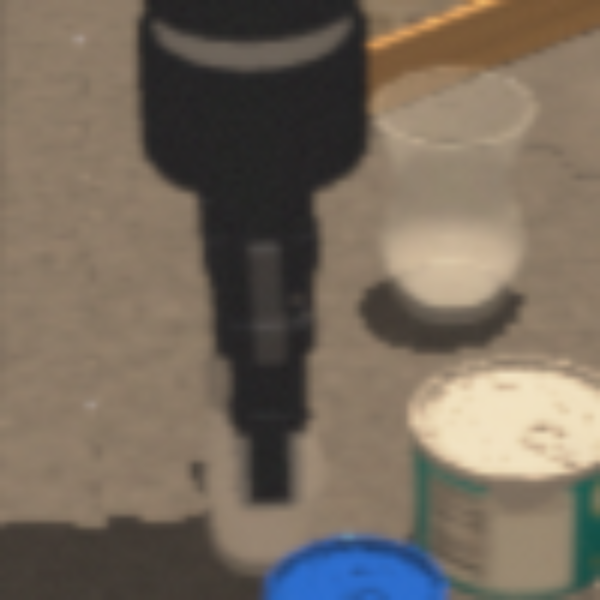

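Request:
play_rows(
  moves=[
    [[0,0,-0.01],[0,0,0],0.035],
    [[0,0,-0.035],[0,0,0],0.035],
    [[0,0,-0.035],[0,0,0],0.035],
    [[0,0,-0.03],[0,0,0],0.035],
    [[-0.001,0.034,-0.002],[0,0,-2],0.035],
    [[-0.002,0.034,-0.002],[0,0,-2],0.035],
    [[-0.004,0.034,-0.002],[0,0,-2],0.035],
    [[-0.005,0.034,-0.002],[0,0,-2],0.035],
  ],
  grip_force=40,
)

```text
t: 14.77
eef_pos: [0.432, 0.0648, 0.1505]
orientation: [-180.0, 0.1, -171.9]
contact_force: [1.5, -0.4, -1.2]
width: 0.439
grip_force: 40.2
```

Request:
play_rows(
  moves=[
    [[-0.006,0.034,0],[0,0,-2],0.035],
    [[-0.023,0.027,0],[0,0,-3],0.035],
    [[-0.024,0.025,0],[0,0,-3],0.035],
    [[-0.025,0.024,0],[0,0,-3],0.035],
    [[-0.027,0.023,0],[0,0,-3],0.035],
    [[-0.028,0.021,0],[0,0,-3],0.035],
    [[-0.029,0.02,0],[0,0,-3],0.035],
    [[-0.03,0.018,0],[0,0,-3],0.035],
  ],
)

```text
t: 15.43
eef_pos: [0.5585, 0.3111, 0.15]
orientation: [-180.0, 0.0, -148.8]
contact_force: [0.6, 0.1, -1.7]
width: 0.442
grip_force: 40.2
```

Request:
play_rows(
  moves=[
    [[-0.027,0.016,0],[0,0,-3],0.035],
    [[0,0,0],[0,0,0],0.035],
    [[0,0,0],[0,0,0],0.035],
    [[0,0,0],[0,0,0],0.035],
    [[0,0,0],[0,0,0],0.035],
    [[0,0,0],[0,0,0],0.035],
  ],
)

```text
t: 15.93
eef_pos: [0.5724, 0.336, 0.1497]
orientation: [-180.0, -0.0, -146.0]
contact_force: [-0.1, -0.8, -1.0]
width: 0.447
grip_force: 40.2
```

Run:
```python
from h import *
plan((572.6,341.4,139,214.3))
s=env.snapshot('side');save(s,'side7.png',(240,80,400,220),4)
```

```text
t 15.93 pos [572.4 336.  149.7] rpy [-180.   -0. -146.] w 0.447 F [-0.1 -0.8 -1. ] g 40.2
-> 572.6 341.4 139 214.3 1 rows; total turn [-0.  -0.  -0.3]
[[-0.003, 0.004, 0.011], [-0.0, -0.0, -0.3]]
```

View pics/side7.png

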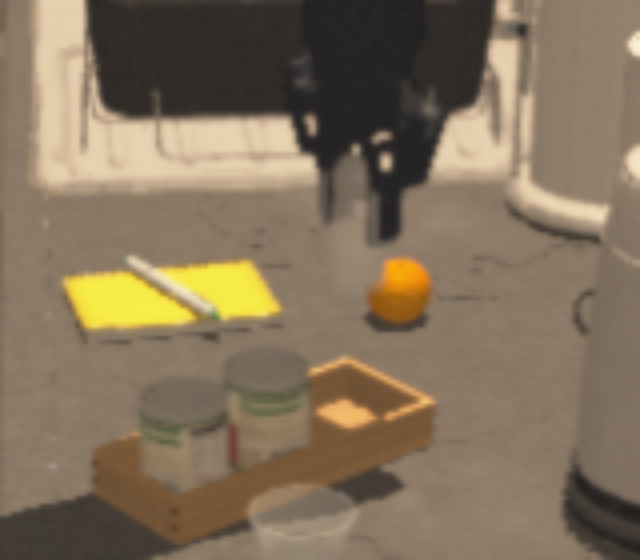

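Request:
play_rows(
  moves=[
    [[-0.003,0.004,0.015],[0,0,-0.3],0.035],
    [[0,0,0.035],[0,0,0],0.035],
    [[0,0,0.035],[0,0,0],0.035],
    [[0,0,0.012],[0,0,0],0.035],
    [[0,0,0],[0,0,0],0.035],
    [[0,0,0],[0,0,0],0.035],
    [[0,0,0],[0,0,0],0.035],
    [[0,0,0],[0,0,0],0.035],
  ],
)

```text
t: 16.65
eef_pos: [0.5749, 0.3428, 0.0549]
orientation: [-180.0, 0.2, -145.7]
contact_force: [0.4, 0.1, -1.9]
width: 0.447
grip_force: 40.2
```

Request:
play_rows(
  moves=[
    [[0.002,0,0.005],[0,0,0],0.035],
    [[0,0,0.005],[0,0,0],0.035],
    [[0,0,0.004],[0,0,0],0.035],
    [[0,0,0.002],[0,0,0],0.035],
    [[0,0,0],[0,0,0],0.035],
    [[0,0,0],[0,0,0],0.035],
  ],
)

```text
t: 17.15
eef_pos: [0.572, 0.3414, 0.0391]
orientation: [-180.0, 0.1, -145.6]
contact_force: [-5.5, -3.0, 15.9]
width: 0.444
grip_force: 42.8
```

Request:
play_rows(
  moves=[
    [[0,0,0],[0,0,0],0.07],
    [[0,0,0],[0,0,0],0.07],
    [[0,0,0],[0,0,0],0.07],
    [[0,0,-0.01],[0,0,0],0.085],
    [[0,0,-0.04],[0,0,0],0.085],
    [[0,0,-0.04],[0,0,0],0.085],
    [[0,0,-0.02],[0,0,0],0.085],
  ],
)

```text
t: 17.73
eef_pos: [0.5731, 0.3418, 0.1512]
orientation: [-179.9, 0.3, -145.6]
contact_force: [1.8, 1.0, 0.7]
width: 0.997
grip_force: 0.0
```

Run:
```python
from h import *
plan((410,60,160,200),(528.5,-312.4,150,171.4))
s=env.snapshot('side');save(s,'side8.png',(240,120,400,240),4)
W=pts(s)
for k in ['tea_box']:
  for r in env.outline_of(s,k):
    w=W[r['region']];w=w[~np.isnan(w[:,0])]
    for lo,hi in [(.068,.09)]:
        q=w[(w[:,2]>lo)&(w[:,2]<hi)];print(k,r['confidence'],cv2.minAreaRect((q[:,:2]*1000).astype(np.float32)))
```

```text
t 17.73 pos [573.1 341.8 151.2] rpy [-179.9    0.3 -145.6] w 0.997 F [1.8 1.  0.7] g 0.0
-> 410 60 160 200 9 rows; total turn [-0.   0.3 14.4]
[[0.033, -0.016, -0.001], [-0.0, 0.0, 1.6]]
[[0.032, -0.016, -0.001], [-0.0, 0.0, 1.6]]
[[0.032, -0.017, -0.001], [-0.0, 0.0, 1.6]]
[[0.031, -0.018, -0.001], [-0.0, 0.0, 1.6]]
[[0.031, -0.019, -0.001], [-0.0, 0.0, 1.6]]
[[0.03, -0.02, -0.001], [-0.0, 0.0, 1.6]]
[[0.029, -0.021, -0.001], [-0.0, 0.0, 1.6]]
[[0.029, -0.022, -0.002], [-0.0, 0.0, 1.6]]
[[0.028, -0.023, -0.001], [-0.0, 0.0, 1.6]]
-> 528.5 -312.4 150 171.4 10 rows; total turn [ 0.1  0.3 28.6]
[[0.002, -0.039, 0.001], [0.0, 0.0, 2.9]]
[[-0.0, -0.039, 0.001], [0.0, 0.0, 2.9]]
[[-0.002, -0.039, 0.001], [0.0, 0.0, 2.9]]
[[-0.004, -0.039, 0.001], [0.0, 0.0, 2.9]]
[[-0.007, -0.039, 0.001], [0.0, 0.0, 2.9]]
[[-0.008, -0.038, 0.001], [0.0, 0.0, 2.9]]
[[-0.01, -0.038, 0.001], [0.0, 0.0, 2.9]]
[[-0.012, -0.037, 0.001], [0.0, 0.0, 2.9]]
[[-0.014, -0.036, 0.001], [0.0, 0.0, 2.9]]
[[-0.017, -0.036, 0.001], [0.0, 0.0, 2.9]]
tea_box 0.81 ((527.5509643554688, -313.39471435546875), (68.0925064086914, 119.19381713867188), 81.49736785888672)
```

View pics/side8.png

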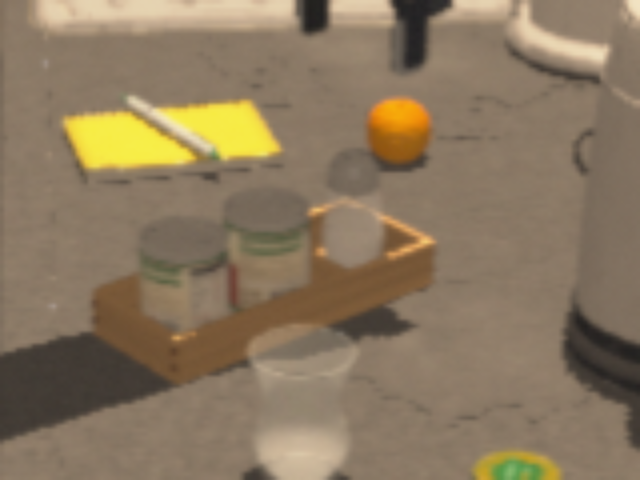

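Request:
play_rows(
  moves=[
    [[0.033,-0.016,-0.001],[0,0,1.6],0.085],
    [[0.032,-0.016,-0.001],[0,0,1.6],0.085],
    [[0.032,-0.017,-0.001],[0,0,1.6],0.085],
    [[0.031,-0.018,-0.001],[0,0,1.6],0.085],
    [[0.031,-0.019,-0.001],[0,0,1.6],0.085],
    [[0.03,-0.02,-0.001],[0,0,1.6],0.085],
    [[0.029,-0.021,-0.001],[0,0,1.6],0.085],
    [[0.029,-0.022,-0.001],[0,0,1.6],0.085],
  ],
)

```text
t: 18.5
eef_pos: [0.4246, 0.0897, 0.1538]
orientation: [180.0, -0.1, -158.5]
contact_force: [-0.2, -1.1, -0.1]
width: 0.995
grip_force: 0.0
```

Request:
play_rows(
  moves=[
    [[0.028,-0.023,0],[0,0,1.6],0.085],
    [[0.002,-0.039,0],[0,0,2.9],0.085],
    [[0,-0.039,0],[0,0,2.9],0.085],
    [[-0.002,-0.039,0],[0,0,2.9],0.085],
    [[-0.004,-0.039,0],[0,0,2.9],0.085],
    [[-0.007,-0.039,0],[0,0,2.9],0.085],
    [[-0.008,-0.038,0],[0,0,2.9],0.085],
    [[-0.01,-0.038,0],[0,0,2.9],0.085],
  ],
)

```text
t: 19.17
eef_pos: [0.49, -0.204, 0.1537]
orientation: [180.0, -0.1, 179.5]
contact_force: [0.1, 1.4, 0.7]
width: 0.995
grip_force: 0.0
```

Request:
play_rows(
  moves=[
    [[-0.012,-0.037,0],[0,0,2.9],0.085],
    [[-0.014,-0.036,0],[0,0,2.9],0.085],
    [[-0.017,-0.036,0],[0,0,2.9],0.085],
    [[0,0,0],[0,0,0],0.085],
    [[0,0,0],[0,0,0],0.085],
    [[0,0,0],[0,0,0],0.085],
    [[0,0,0],[0,0,0],0.085],
    [[0,0,0],[0,0,0],0.085],
  ],
)

```text
t: 19.83
eef_pos: [0.5267, -0.3122, 0.1542]
orientation: [180.0, -0.0, 171.0]
contact_force: [-0.0, 0.8, 0.2]
width: 0.998
grip_force: 0.0
```

Run:
```python
from h import *
plan((528,-313,125,171.5))
s=env.snapshot('side');save(s,'side9.png',(270,230,430,370),4)
```

```text
t 19.83 pos [ 526.7 -312.2  154.2] rpy [180.  -0. 171.] w 0.998 F [-0.   0.8  0.2] g 0.0
-> 528 -313 125 171.5 1 rows; total turn [ 0.  -0.  -0.5]
[[-0.001, -0.001, 0.029], [0.0, -0.0, -0.5]]
```

View pics/side9.png

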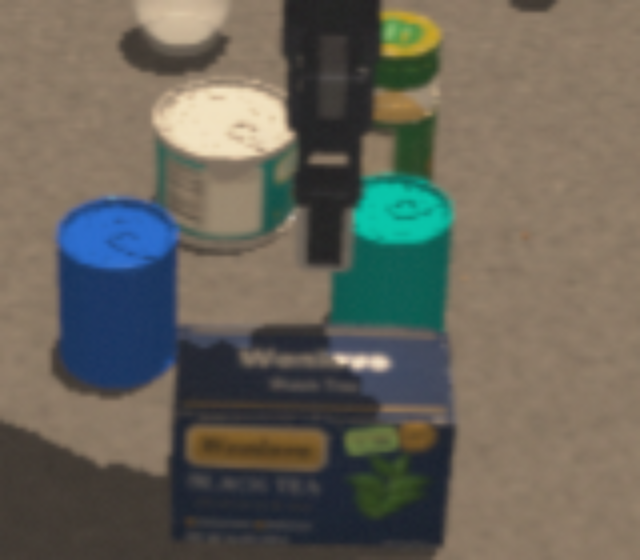

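Request:
play_rows(
  moves=[
    [[0,-0.001,0.025],[0,0,-0.5],0.085],
    [[0,0,0.02],[0,0,0],0.085],
    [[0,0,0],[0,0,0],0.085],
    [[0,0,0],[0,0,0],0.085],
    [[0,0,0],[0,0,0],0.085],
  ],
)

```text
t: 20.3
eef_pos: [0.5274, -0.3146, 0.1104]
orientation: [-180.0, 0.1, 171.5]
contact_force: [0.7, 0.9, -0.4]
width: 0.997
grip_force: 0.0
```

Request:
play_rows(
  moves=[
    [[0,0.001,0.025],[0,0,0],0.085],
    [[0,0,0.03],[0,0,0],0.085],
    [[0,0,0.024],[0,0,0],0.085],
    [[0,0,0],[0,0,0],0.085],
    [[0,0,0],[0,0,0],0.085],
    [[0,0,0],[0,0,0],0.085],
  ],
)

```text
t: 20.8
eef_pos: [0.5284, -0.3146, 0.0324]
orientation: [-179.9, 0.1, 171.5]
contact_force: [-0.1, -0.6, 0.9]
width: 0.996
grip_force: 0.0
```

Request:
play_rows(
  moves=[
    [[0,0,0],[0,0,0],0.055],
    [[0,0,0],[0,0,0],0.055],
    [[0,0,0],[0,0,0],0.055],
    [[0,0,0],[0,0,0],0.055],
    [[0,0,0],[0,0,0],0.055],
    [[0,0,0],[0,0,0],0.055],
  ],
)

```text
t: 21.3
eef_pos: [0.5287, -0.3147, 0.0327]
orientation: [-179.9, 0.2, 171.5]
contact_force: [-0.8, 0.3, 6.8]
width: 0.769
grip_force: 46.0
```

Run:
```python
from h import *
C=np.array([512.3,300.3]);a=np.radians(34.3);u=np.array([np.cos(a),np.sin(a)]);P=C-34*u;print(P)
plan((528,-313,165,171.5),(390,-60,170,192),(400,120,170,205),(*P,160,214.3))
```

```text
[484.21265799 281.14011434]
t 21.3 pos [ 528.7 -314.7   32.7] rpy [-179.9    0.2  171.5] w 0.769 F [-0.8  0.3  6.8] g 46.0
-> 528 -313 165 171.5 4 rows; total turn [-0.1  0.2 -0. ]
[[0.0, 0.0, -0.033], [-0.0, 0.1, -0.0]]
[[0.0, 0.0, -0.033], [-0.0, 0.1, -0.0]]
[[0.0, 0.001, -0.033], [-0.0, 0.1, -0.0]]
[[0.001, 0.0, -0.033], [-0.0, 0.1, -0.0]]
-> 390 -60 170 192 8 rows; total turn [ -0.1  -0.2 -20.5]
[[0.022, 0.029, -0.001], [-0.0, -0.0, -2.6]]
[[0.02, 0.03, -0.001], [-0.0, -0.0, -2.6]]
[[0.019, 0.031, -0.001], [-0.0, -0.0, -2.6]]
[[0.018, 0.031, -0.0], [-0.0, -0.0, -2.6]]
[[0.016, 0.032, -0.001], [-0.0, -0.0, -2.6]]
[[0.015, 0.033, -0.0], [-0.0, -0.0, -2.6]]
[[0.013, 0.033, -0.001], [-0.0, -0.0, -2.6]]
[[0.012, 0.034, -0.0], [-0.0, -0.0, -2.6]]
-> 400 120 170 205 5 rows; total turn [  0.   -0.2 -12.7]
[[-0.01, 0.035, -0.0], [0.0, -0.0, -2.5]]
[[-0.011, 0.034, -0.0], [0.0, -0.0, -2.5]]
[[-0.013, 0.034, -0.0], [0.0, -0.0, -2.5]]
[[-0.014, 0.033, -0.0], [0.0, -0.0, -2.5]]
[[-0.015, 0.033, -0.0], [0.0, -0.0, -2.5]]
-> 484.212657987144 281.14011433612256 160 214.3 5 rows; total turn [ 0.  -0.2 -9.5]
[[-0.029, 0.022, 0.002], [0.0, -0.0, -1.9]]
[[-0.03, 0.021, 0.002], [0.0, -0.0, -1.9]]
[[-0.03, 0.02, 0.002], [0.0, -0.0, -1.9]]
[[-0.031, 0.02, 0.002], [0.0, -0.0, -1.9]]
[[-0.031, 0.018, 0.001], [0.0, -0.0, -1.9]]
```

Request:
play_rows(
  moves=[
    [[0,0,-0.015],[0,0,0],0.055],
    [[0,0,-0.035],[0,0,0],0.055],
    [[0,0,-0.035],[0,0,0],0.055],
    [[0,0,-0.035],[0,0,0],0.055],
    [[0,0,-0.018],[0,0,0],0.055],
    [[0.022,0.029,0],[0,0,-2.6],0.055],
    [[0.02,0.03,0],[0,0,-2.6],0.055],
    [[0.019,0.031,0],[0,0,-2.6],0.055],
  ],
)

```text
t: 21.97
eef_pos: [0.4753, -0.2174, 0.1693]
orientation: [-179.9, 0.1, 179.3]
contact_force: [0.6, 0.2, -0.6]
width: 0.769
grip_force: 45.4
```

Request:
play_rows(
  moves=[
    [[0.018,0.031,0],[0,0,-2.6],0.055],
    [[0.016,0.032,0],[0,0,-2.6],0.055],
    [[0.015,0.033,0],[0,0,-2.6],0.055],
    [[0.013,0.033,0],[0,0,-2.6],0.055],
    [[0.012,0.034,0],[0,0,-2.6],0.055],
    [[-0.01,0.035,0],[0,0,-2.5],0.055],
    [[-0.011,0.034,0],[0,0,-2.5],0.055],
    [[-0.013,0.034,0],[0,0,-2.5],0.055],
  ],
)

```text
t: 22.63
eef_pos: [0.3956, 0.0489, 0.1693]
orientation: [-179.9, 0.1, -160.2]
contact_force: [0.7, -0.1, -0.3]
width: 0.769
grip_force: 45.4
```

Request:
play_rows(
  moves=[
    [[-0.014,0.033,0],[0,0,-2.5],0.055],
    [[-0.015,0.033,0],[0,0,-2.5],0.055],
    [[-0.029,0.022,0],[0,0,-1.9],0.055],
    [[-0.03,0.021,0],[0,0,-1.9],0.055],
    [[-0.03,0.02,0],[0,0,-1.9],0.055],
    [[-0.031,0.02,0],[0,0,-1.9],0.055],
    [[-0.028,0.018,0],[0,0,-1.9],0.055],
    [[0,0,0],[0,0,0],0.055],
  ],
)

```text
t: 23.3
eef_pos: [0.484, 0.2842, 0.169]
orientation: [180.0, 0.3, -145.4]
contact_force: [1.0, 0.1, -0.7]
width: 0.772
grip_force: 45.4
```

Request:
play_rows(
  moves=[
    [[0,0,0],[0,0,0],0.055],
    [[0,0,0],[0,0,0],0.055],
    [[0,0,0],[0,0,0],0.055],
    [[0,0,0],[0,0,0],0.055],
  ],
)

```text
t: 23.63
eef_pos: [0.4806, 0.2779, 0.1685]
orientation: [-180.0, -0.0, -145.8]
contact_force: [-0.5, 0.7, -1.9]
width: 0.771
grip_force: 45.4
```

Run:
```python
from h import *
plan((484.2,281.1,160,214.3))
for n in ['side','top']:
  s=env.snapshot(n);save(s,n+'10.png',(240,80,400,220) if n=='side' else (120,150,280,290),4)
  W=pts(s)
  for r in env.outline_of(s,'tea_box')[:2]:
    w=W[r['region']];w=w[~np.isnan(w[:,0])&(w[:,2]>.115)]
    if len(w)>20: print(n,r['confidence'],r['box'],w.min(0),w.max(0),cv2.minAreaRect((w[:,:2]*1000).astype(np.float32)))
```

```text
t 23.63 pos [480.6 277.9 168.5] rpy [-180.    -0.  -145.8] w 0.771 F [-0.5  0.7 -1.9] g 45.4
-> 484.2 281.1 160 214.3 1 rows; total turn [-0.  -0.  -0.1]
[[-0.005, 0.001, 0.009], [-0.0, -0.0, -0.1]]
side 0.71 [293.7, 141.4, 50.8, 45.7] [0.41346877 0.21044793 0.13510764] [0.54894774 0.31214789 0.21557341] ((481.2074890136719, 272.50732421875), (128.43087768554688, 72.4117431640625), 34.69342041015625)
top 0.67 [174.2, 236.6, 55.7, 90.4] [0.40774684 0.21577571 0.13646033] [0.54293709 0.30179777 0.30397366] ((475.6700744628906, 273.6716003417969), (122.74988555908203, 77.75556182861328), 34.44610595703125)
```

View pics/side10.png

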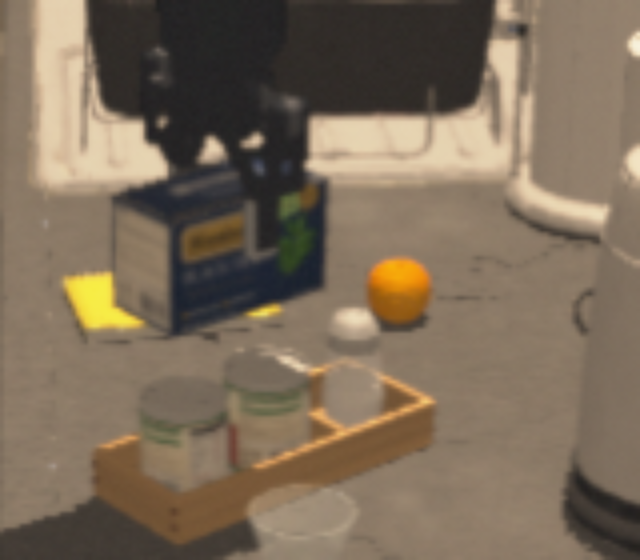

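Request:
play_rows(
  moves=[
    [[-0.005,0,0.01],[0,0,0],0.055],
    [[0,0,0.025],[0,0,0],0.055],
    [[0,0,0.012],[0,0,0],0.055],
    [[0,0,0],[0,0,0],0.055],
    [[0,0,0],[0,0,0],0.055],
    [[0,0,0],[0,0,0],0.055],
    [[0,0,0],[0,0,0],0.055],
  ],
)

```text
t: 24.42
eef_pos: [0.4861, 0.2822, 0.1222]
orientation: [-180.0, 0.1, -145.7]
contact_force: [0.1, 0.2, -0.4]
width: 0.765
grip_force: 45.5
```

```bash
cat > m.py <<'E'
from h import *
def meas():
  a=np.radians(34.4);u=np.array([np.cos(a),np.sin(a)]);v=np.array([-u[1],u[0]])
  p=env.get_obs()['eef_pos'][:2]*1000
  print('tcp u,v',((p-[512.3,300.3])@u).round(1),((p-[512.3,300.3])@v).round(1))
  for n,C in [('side',[512.3,300.3]),('top',[506.3,303.2])]:
    s=env.snapshot(n);W=pts(s);r=env.outline_of(s,'tea_box')[0]
    w=W[cv2.erode(r['region'].astype(np.uint8),np.ones((2,2)))>0];w=w[~np.isnan(w[:,0])]
    x=w[:,:2]*1000-C;U=x@u;V=x@v
    for lo,hi in [(.09,.11),(.11,.13),(.13,.15),(.145,.165)]:
      m=(w[:,2]>lo)&(w[:,2]<hi)
      if m.sum()>20: print(n,lo,m.sum(),'U',np.percentile(U[m],[1,50,99]).round(1),'V',np.percentile(V[m],[1,50,99]).round(1))
E
python3 -c "
from m import *
meas()"
```

```text
tcp u,v -31.9 -0.1
side 0.09 332 U [-96.6 -56.   28. ] V [-38.4 -33.1  18.6]
side 0.11 350 U [-96.9 -63.5  25.1] V [-38.9 -33.4  20.8]
side 0.13 305 U [-97.3 -76.7  25.8] V [-39.4 -33.   20.3]
side 0.145 395 U [-96.5 -71.4  26.3] V [-39.2 -28.8  22.1]
top 0.09 96 U [-96.6 -95.5 -67.4] V [-36.5 -10.2  25.5]
top 0.11 148 U [-96.9 -95.6 -42.8] V [-37.4 -16.5  25.2]
top 0.13 183 U [-96.7 -95.3  21. ] V [-37.4 -19.3  25. ]
top 0.145 443 U [-95.9 -78.6  22.5] V [-37.  -17.   24.6]
```

Request:
play_rows(
  moves=[
    [[-0.001,0,0.004],[0,0,0],0.055],
    [[0,0,0.003],[0,0,0],0.055],
    [[0,0,0.002],[0,0,0],0.055],
    [[0,0,0.001],[0,0,0],0.055],
    [[0,0,0],[0,0,0],0.055],
    [[0,0,0],[0,0,0],0.055],
    [[0,0,0],[0,0,0],0.055],
  ],
)

```text
t: 25.2
eef_pos: [0.486, 0.2824, 0.1112]
orientation: [180.0, -0.0, -145.7]
contact_force: [-0.3, 0.5, -1.5]
width: 0.767
grip_force: 45.7
```

Request:
play_rows(
  moves=[
    [[0,0,0.001],[0,0,0],0.055],
    [[0,0,0.001],[0,0,0],0.055],
    [[0,0,0],[0,0,0],0.055],
    [[0,0,0],[0,0,0],0.055],
    [[0,0,0],[0,0,0],0.055],
  ],
)

```text
t: 25.62
eef_pos: [0.4862, 0.2825, 0.1107]
orientation: [-180.0, 0.1, -145.7]
contact_force: [-3.4, -1.8, 8.5]
width: 0.766
grip_force: 46.5
```

Contact on the tins. Release and rise.

Request:
play_rows(
  moves=[
    [[0,0,0],[0,0,0],0.07],
    [[0,0,0],[0,0,0],0.085],
    [[0,0,0],[0,0,0],0.085],
    [[0,0,0],[0,0,0],0.085],
    [[0,0,-0.015],[0,0,0],0.085],
    [[0,0,-0.035],[0,0,0],0.085],
    [[0,0,-0.035],[0,0,0],0.085],
    [[0,0,-0.02],[0,0,0],0.085],
  ],
)

```text
t: 26.28
eef_pos: [0.4871, 0.2829, 0.2175]
orientation: [-180.0, 0.2, -145.7]
contact_force: [0.9, 1.2, 0.6]
width: 0.994
grip_force: 0.0
```

Request:
play_rows(
  moves=[
    [[0.03,-0.02,-0.005],[0,0,0],0.085],
    [[0.03,-0.02,0],[0,0,0],0.085],
    [[0.03,-0.02,0],[0,0,0],0.085],
    [[0.02,-0.015,0],[0,0,0],0.085],
    [[0,0,0],[0,0,0],0.085],
    [[0,0,0],[0,0,0],0.085],
    [[0,0,0],[0,0,0],0.085],
    [[0,0,0],[0,0,0],0.085],
  ],
)

```text
t: 26.95
eef_pos: [0.4379, 0.1592, 0.2193]
orientation: [-180.0, 0.0, -145.7]
contact_force: [0.2, -0.0, 0.1]
width: 0.996
grip_force: 0.0
```

Run:
```python
from m import *
meas()
s=env.snapshot('side');save(s,'side11.png',(230,90,430,240),4)
s=env.snapshot('top');save(s,'top11.png',(120,150,560,340),1.8)
```

```text
tcp u,v -141.1 -74.4
side 0.09 356 U [-96.3 -58.7  23.5] V [-38.9 -33.1  22.2]
side 0.11 390 U [-96.6 -60.5  25.3] V [-39.8 -33.6  21.7]
side 0.13 396 U [-95.7 -56.6  23.9] V [-38.8 -32.7  23.3]
side 0.145 558 U [-94.  -43.3  20.5] V [-37.7 -15.2  21.5]Traceback (most recent call last):
  File "<stdin>", line 2, in <module>
  File "m.py", line 7, in meas
    s=env.snapshot(n);W=pts(s);r=env.outline_of(s,'tea_box')[0]
                                 ~~~~~~~~~~~~~~~~~~~~~~~~~~~^^^
IndexError: list index out of range
```

Run:
```python
from h import *
s=env.snapshot('side');save(s,'side11.png',(220,90,420,390),2)
W=pts(s)
q=W[(W[...,2]>.149)&(W[...,2]<.16)&(W[...,0]>.38)&(W[...,0]<.6)&(W[...,1]>.2)&(W[...,1]<.4)]
print(cv2.minAreaRect((q[:,:2]*1000).astype(np.float32)), np.percentile(q[:,2],[5,50,95]))
```

```text
((486.9410400390625, 276.4110107421875), (125.19216918945312, 70.18096923828125), 30.82929039001465) [0.14995037 0.15356055 0.15597137]
```

View pics/side11.png

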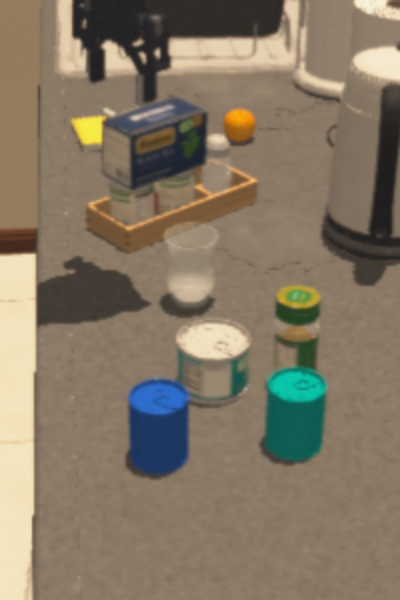

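The box lies flat on both tins and lines up with the bay. The shaker is upright in its pocket, and the look-alikes and the glass haven't moved.

```bash
python3 -c "
from cell import env
print(env.sign_off())"
```

```text
the job is handed in; nothing more can be done
None
```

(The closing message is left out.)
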